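# Lay the junction box on its back in the service cradle

## Robot

A 6-joint arm with a two-finger parallel gripper is mounted at the origin on the work surface; the furniture and walls round the work are solid. World frame = base frame: x ahead of the robot, y to its left, z up, the work surface at z = 0. Lengths are in m, angles in rad, forces in N, time in s.
With the tool pointing down it reaches from about 0.225 to 0.875 m from the base axis. Payload 3.4 kg.
Tool frame: the origin (TCP) lies midway between the tips of the shut fingers; the grasp point (between the pads) lies 19 mm behind it; z points along the fingers, y is the line along which they close (so a half turn about z gives the same grasp; the last joint's range is limited). The gripper opens to 85 mm and grips with 20 to 120 N. Pads are 22 mm wide; open, the fingers measure 114 mm over their backs; the gripper's body (76 mm by 85 mm) begins 54 mm behind the grasp point. The pads swing forward as they close: fully open they stand 13 mm farther back than shut.
Start: joints at [-1.246, 0.276, 1.505, -0, 1.361, -0.121], TCP at [0.248, -0.519, 0.231] pointing down, gripper open.
Joint ranges: [-2.89, 2.89], [-0.75, 2.08], [0.22, 2.7], [-1.18, 4.32], [0.11, 2.71], [-2.7, 2.7]. Speed limits (rad/s): [2.57, 2.57, 3.14, 3.14, 3.14, 3.14].

## Interface

Orientations are given as a unit quaternion [w, x, y, z].
In Python, from rig import * gives the robot as it stands.
- The arm moves only by the tool apply_moves, never from a script. Its argument "steps" is one flat list of numbers, 4 for each row, row after row: the shift along the world's x, y, z in cm, then the turn about the world's z in degrees. A call has 1 to 8 rows; each row is the pose to reach, as a shift and turn from the pose commanded when the call began; what a row does not reach only later rows make up. A row lasts 1/12 s, in which the tool goes at most 41.7 mm and 7.16 degrees, less where a joint would pass 70% of its speed; a pose out of reach is approached as far as the arm can. A call with a gripper value outside its range is refused whole. "jaw" is the closure in counts, from 0 (fully open) to 255 (shut), set as the call begins (left out, the last holds). The fingers move at their own pace and stop on an object; "newtons" is the grip in N (left out, the last holds). Time passes only in rows, so rows that repeat a pose let the fingers close. It gives the time, the measured TCP pose, the force, the opening and the grip force at its end, in the units of the state.
- get_state(): the state, without advancing time (a new reading comes with each control period).
- get_image(name): name is "side" or "top"; returns the picture (384x512x3 uint8, red, green, blue); there is no depth.
- calibration(name): a dict with "fx", "fy", "cx", "cy" (pixels), "xyz" and "rotation" of the camera in the world. Camera axes: x right, y up, looking along -z (the intrinsics and any distortion apply to the point x, -y, -z); pixel columns grow to the right and rows downward; lengths in m; the calibration is good to about 2 mm. A picture is of the moment at which its call begins. calibration takes no time and is no camera call.
- sign_off(): hands the job in; it is judged then, once.
The state is a dict: "clock": time; "qpos": joint angles; "qd": joint speeds; "effort": joint torques, N m; "position": TCP position; "ee_rot": TCP orientation; "contact_force": force on the tool from outside, world axes, zero at the start; "moment": the same for the moment, N m; "width": finger opening in m; "gripper_force": force on a finger pad.
Only numpy, scipy, OpenCV 4.12 (cv2) and the standard library are available. Lean on these libraries where they do the work, as an engineer would, in place of code of your own. Each camera call takes 0.05 s, during which the arm holds its last target. There are 200 camera calls.

## Task

The die-cast junction box stands on end in the service cradle, and its lid is to be unscrewed next. Tip it over onto its back so that it lies between the cradle's two cheeks with the screwed lid facing up, then swing the keeper bar across the lid as far as its stop. Leave the screwdriver, the solder reel and the spray can where they are.

Things in the scene. Friction and masses are not known exactly. Their poses are not given: they have to be found in the camera images.
- cradle: Fixed aluminium service cradle, 280 mm long, 148 mm wide. Origin at bench height on the axis of the 16 mm steel post that carries the keeper; x runs lengthwise from the heel end (x = -192 mm, with a low angle 22 mm high) to the open far end (x = +88 mm), z up. The middle line is at y = -84 mm. The box stands on it near the heel, at about x = -133 mm.
- cradle_bed (a point): Middle of the flat rubber bed between the cheeks, 12 mm above the bench; axes as the cradle's (the post is 84 mm to +y). The rubber is level from heel to far end. The cheeks' inner faces are 52 mm to either side, from 67 mm nearer the heel to 73 mm nearer the far end, upright to 26 mm above the bench, then flared to 71 mm at 57 mm.
- jbox: Loose grey die-cast box, 84 x 92 x 170 mm (x, y, z), 0.6 to 1 kg, standing on end on the bed. Origin: centre of the end it stands on; z along its length. Its -x face is the lid (four corner screws, blank plate) and looks to the heel; its +x face, with low feet, is the back and looks along the cradle to the cheeks. Two black plugs, 24 mm across, stand 8 mm above its upper end.
- box_lid (a point): Centre of the lid's outer face. Pushed near its upper end (about 3 N) the box tips on the rubber rather than slides; it falls by itself once it leans more than about 27 degrees.
- box_back (a point): Centre of the back, level with its mounting feet; when the box lies on its back in the cradle it is at bed height.
- keeper (a joint): Angle (rad) of the keeper, a flat steel bar on the post, underside 107 mm above the bench. 0 = open stop; 0.08 = along the cradle, pointing to its far end; 1.65 = closed stop, straight across the lying box. Grows clockwise seen from above. Light friction (1 N at the knob), stays where left. Its buffer passes 5 mm above the lying box's lid.
- keeper_knob (a point): Middle of the black round knob standing on the bar's end: 21 mm diameter from 126 to 152 mm above the bench (top at 154 mm); this point is at 138 mm, 78 mm from the turning axis. Push it or grip it from above.
- keeper_hinge (a point): Point on the keeper's upright turning axis at the knob's mid height (138 mm).
- screwdriver: Screwdriver with a blue handle, 170 mm long, lying on the mat to the right of the cradle. Bystander.
- solder_reel: Reel of solder with blue flanges, 52 mm diameter, 38 mm high, standing on the mat to the right. Bystander.
- spray_can: White and red spray can with a red cap, 53 mm diameter, 141 mm high, standing to the right of the cradle's heel end. Bystander.
- lamp_pole (a point): Foot of the task lamp's upright arm, a fixed pole 20 x 45 mm that rises from here (120 mm above the bench) to 720 mm, to the left of the work. An obstacle: keep the arm clear of it when swinging to the work.
- iron_end (a point): Upper end of the soldering iron's blue grip, 205 mm above the bench; the iron slopes up to here from its stand, to the right of the cradle. An obstacle, fixed.

How it is judged:
By the outcome, as a careful person would: the job done as asked, in the order asked, and still so for the second after the job is handed in, with the robot touching nothing.
It also fails if it takes over 54 s, if anything falls off the work surface, if the arm or the gripper's body presses on something with over 40 N, if the wrist force passes 120 N, or if a joint passes its speed limit or range.

## Working session

There is one attempt and no reset: what is moved stays moved. The work goes in short steps, Python scripts to look and compute and a tool call to move; the robot and the scene stay as the last step left them, time stands still between calls to the robot, and variables do not carry over. Pictures are saved under pics/ and viewed, at most 10 in all, crops included, and the job is handed in when it is done.

Besides the shell and the picture viewer there is one more tool, called after "Emit:" as name(argument=value, ...) on one line, values as JSON. apply_moves: Moves the arm, as the interface text tells. Its arguments: {"type":"object","properties":{"steps":{"type":"array","items":{"type":"number"}},"jaw":{"type":"number"},"newtons":{"type":"number"}},"required":["steps"]}

```bash
mkdir -p pics
python3 - <<'E'
from rig import *
import cv2
for n in("side","top"):
    c=calibration(n);print({k:(v.tolist() if hasattr(v,'tolist') else v) for k,v in c.items()})
    cv2.imwrite(f"pics/{n}0.png",cv2.resize(get_image(n)[:,:,::-1],(800,600),interpolation=cv2.INTER_CUBIC))
s=get_state();print(s)
E
```

```text
{'fx': 359.8328998792568, 'fy': 359.8328998792568, 'cx': 259.8467929529101, 'cy': 197.7055682111101, 'xyz': [1.1970031862152148, 0.6801668173475505, 1.134148265024405], 'rotation': [0.36511291760226106, 0.1425821326476304, 0.3223695573818558, 0.8616500225283141]}
{'fx': 386.22265158397903, 'fy': 386.22265158397903, 'cx': 257.5884570545875, 'cy': 190.0826110430061, 'xyz': [0.40194508307368854, 0.06927677687859245, 1.266129241565768], 'rotation': [0.7119161827655925, 0.0565627812813822, -0.04081215182408149, -0.6987920783420989]}
{'clock': 0.1, 'qpos': array([-1.24599526e+00,  2.76552642e-01,  1.50597996e+00,  1.55334492e-06,
        1.36070081e+00, -1.21007208e-01]), 'qd': array([-0.0006934 , -0.00014486, -0.00461818, -0.00137252,  0.00201546,
        0.00069111]), 'effort': array([ 8.55378621e-04, -4.17702556e+01, -2.46405137e+01, -2.59751632e-04,
        5.86350186e-03,  1.06985925e-05]), 'position': array([ 0.24777832, -0.51837038,  0.23052489]), 'ee_rot': array([-8.16199593e-04,  9.75259274e-01,  2.21062605e-01, -8.26938554e-05]), 'contact_force': array([-0.24929469, -0.17954303, -0.41493152]), 'moment': array([-0.02541414, -0.01528529, -0.04634598]), 'gripper_force': 0.0, 'width': 0.08554483106002082}
```

View pics/top0.png

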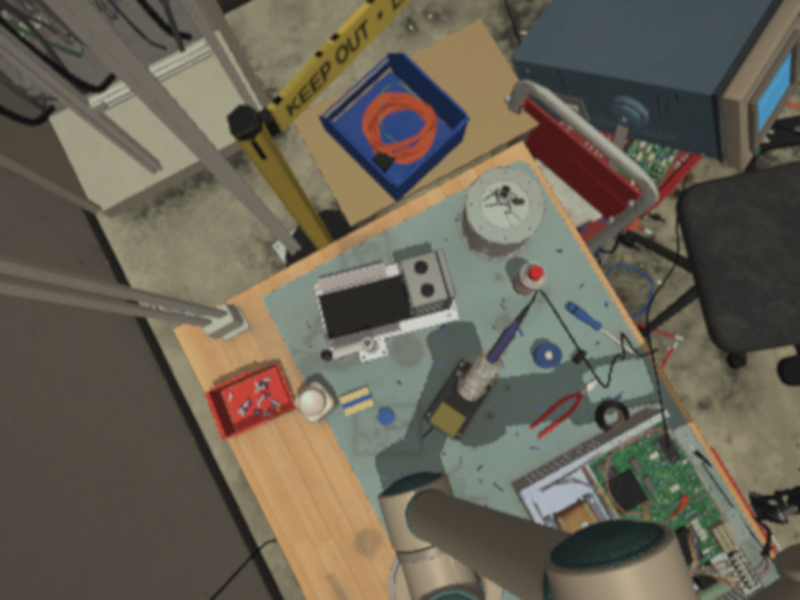

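View pics/side0.png

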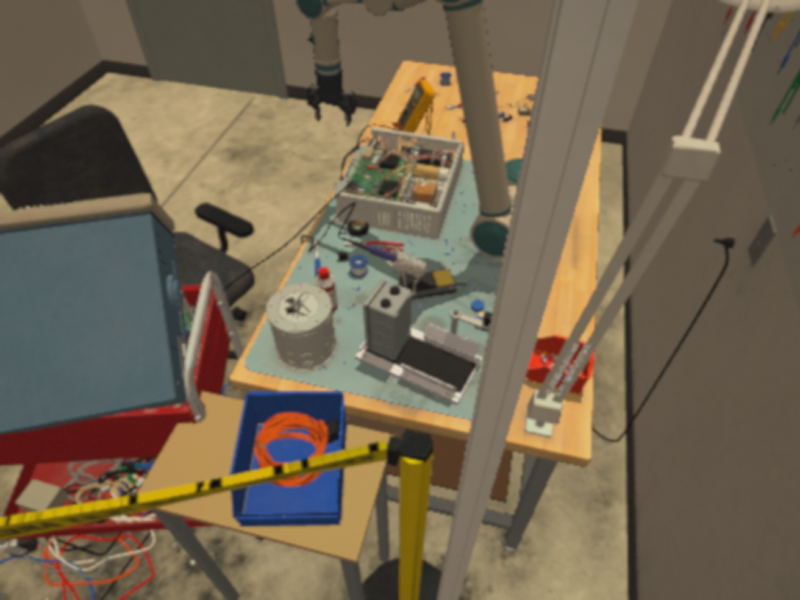

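The top view (800 px scale) shows the box's upper end at about (427,280), with plugs at (421,266) and (427,290). The black bed runs from (322,305) to (405,305), the post is at about (372,344) and the knob at (327,355). The side view agrees: the box stands at (388,315) and the spray can is at (327,285). Next I turn these into positions.

```bash
cat > h.py <<'E'
from rig import *
import numpy as np, cv2
from scipy.spatial.transform import Rotation as R
def cam(n):
    c=calibration(n);q=c["rotation"];return c,R.from_quat([q[1],q[2],q[3],q[0]]),np.array(c["xyz"])
def ray(n,u,v):
    c,r,o=cam(n);return o,r.apply([(u-c["cx"])/c["fx"],-(v-c["cy"])/c["fy"],-1])
def onz(n,u,v,z):
    o,d=ray(n,u,v);return o+d*(z-o[2])/d[2]
def proj(n,p):
    c,r,o=cam(n);x=r.inv().apply(np.array(p)-o);return c["cx"]-c["fx"]*x[0]/x[2],c["cy"]+c["fy"]*x[1]/x[2]
def blobs(n,img,x0,y0,x1,y1,thr,amin=8):
    m=np.zeros(img.shape[:2],np.uint8);m[y0:y1,x0:x1]=(img[y0:y1,x0:x1].max(2)<thr)
    k,l,s,c=cv2.connectedComponentsWithStats(m);return [(s[i],c[i],l==i) for i in range(1,k) if s[i][4]>=amin]
E
python3 - <<'E'
from h import *
im=get_image("top");cv2.imwrite("pics/t.png",im[:,:,::-1])
for t in(45,70):
  for s,c,m in blobs("top",im,195,155,300,240,t):
    print(t,s,c.round(1),[onz("top",*c,z).round(4) for z in(.012,.152,.190)])
    if s[4]>500:
        r=cv2.minAreaRect(np.argwhere(m)[:,::-1].astype(np.float32));print([onz("top",*p,.012).round(4) for p in cv2.boxPoints(r)])
crop=im[150:240,190:310];cv2.imwrite("pics/crop.png",cv2.resize(crop[:,:,::-1],(800,600),interpolation=cv2.INTER_CUBIC))
E
```

```text
45 [195 155   6   8  35] [196.9 158.2] [array([0.6792, 0.3032, 0.012 ]), array([0.6483, 0.2771, 0.152 ]), array([0.6399, 0.27  , 0.19  ])]
45 [267 168   4   5  12] [268.5 169.8] [array([0.6437, 0.0644, 0.012 ]), array([0.6168, 0.0649, 0.152 ]), array([0.6094, 0.0651, 0.19  ])]
45 [ 206  177   56   39 1386] [233.7 196.1] [array([0.5545, 0.1769, 0.012 ]), array([0.5374, 0.1649, 0.152 ]), array([0.5328, 0.1616, 0.19  ])]
[array([0.573 , 0.2734, 0.012 ]), array([0.6209, 0.1018, 0.012 ]), array([0.5363, 0.0785, 0.012 ]), array([0.4891, 0.2486, 0.012 ])]
45 [206 225   5   3   8] [208. 226.] [array([0.4552, 0.2576, 0.012 ]), array([0.4493, 0.2366, 0.152 ]), array([0.4477, 0.2309, 0.19  ])]
70 [195 155   7   9  46] [197.4 158.4] [array([0.6787, 0.3015, 0.012 ]), array([0.6478, 0.2756, 0.152 ]), array([0.6394, 0.2686, 0.19  ])]
70 [266 167   7   8  43] [268.9 170.7] [array([0.6408, 0.0629, 0.012 ]), array([0.6141, 0.0636, 0.152 ]), array([0.6069, 0.0638, 0.19  ])]
70 [ 205  176   61   41 1548] [234.  196.1] [array([0.5543, 0.1759, 0.012 ]), array([0.5373, 0.164 , 0.152 ]), array([0.5327, 0.1607, 0.19  ])]
[array([0.5743, 0.2772, 0.012 ]), array([0.6246, 0.0974, 0.012 ]), array([0.5347, 0.0726, 0.012 ]), array([0.4851, 0.2507, 0.012 ])]
70 [270 182   7   7  42] [273.1 185.2] [array([0.5927, 0.0485, 0.012 ]), array([0.5714, 0.0509, 0.152 ]), array([0.5657, 0.0515, 0.19  ])]
70 [283 191   5   6  15] [285.3 193.9] [array([0.5645, 0.0081, 0.012 ]), array([0.5464, 0.0149, 0.152 ]), array([0.5414, 0.0167, 0.19  ])]
70 [206 225   6   5  29] [208.6 226.9] [array([0.4522, 0.2556, 0.012 ]), array([0.4466, 0.2348, 0.152 ]), array([0.4451, 0.2292, 0.19  ])]
70 [288 230  12  10  63] [294.5 235.2] [array([ 0.4312, -0.0229,  0.012 ]), array([ 0.4279, -0.0126,  0.152 ]), array([ 0.427 , -0.0098,  0.19  ])]
```

View pics/crop.png

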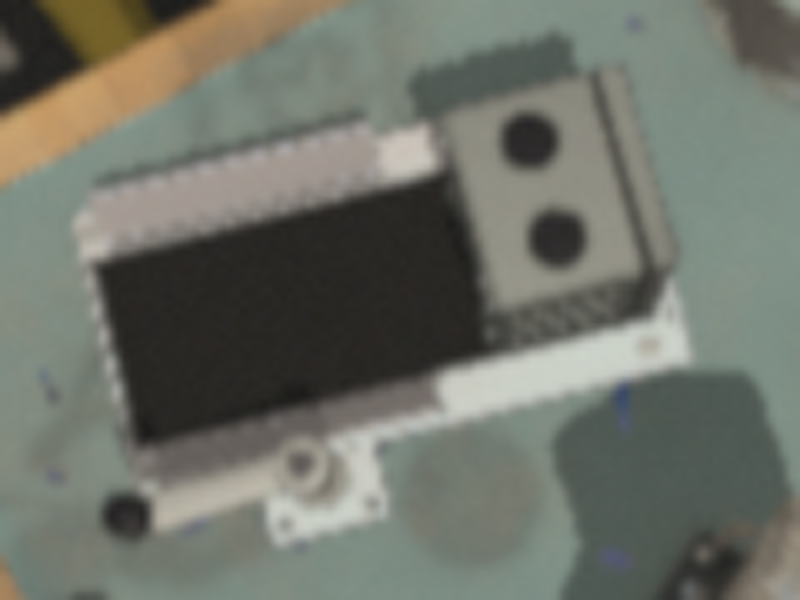

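The crop confirms it: plugs at crop (530,138) and (557,237), knob at (128,516), post top at (303,462), and the bed's lower-left corner at (140,440). The keeper is open, along the cradle. Now the cradle frame and the obstacles.

Run:
```python
from h import *
f=lambda u,v:(190+u*.15-.4,150+v*.15-.4)
k=onz("top",*f(128,516),.154);p=onz("top",*f(303,462),.125)
print("knob",k.round(4),"post",p.round(4),np.linalg.norm((k-p)[:2]))
a=f(530,138);b=f(557,237);A=onz("top",*a,.19);B=onz("top",*b,.19);print("box",((A+B)/2).round(4),np.linalg.norm(A-B),np.degrees(np.arctan2(*(A-B)[1::-1])))
g=lambda u,v:(u*.64,v*.64)
print("can",onz("top",*g(536,271),.141).round(3),"iron",onz("top",*g(536,294),.205).round(3),"pole",onz("top",*g(228,320),.12).round(3),"cyl",onz("top",*g(505,200),.12).round(3))
th=np.radians(105.5);X=np.array([np.cos(th),np.sin(th)]);Y=np.array([-X[1],X[0]])
for P in [(0,0)]:
    c=k[:2]-.078*np.array([np.cos(th+.08),np.sin(th+.08)])
    print("post from knob",c.round(4))
    print("box exp",(c-.133*X-.084*Y).round(4),"far mid",(c+.088*X-.084*Y).round(4),"lidside -.235",(c-.235*X-.084*Y).round(4))
    print("knob in side",np.array(proj("side",[*k[:2],.15]))/.64,"box top side",np.array(proj("side",[*((A+B)/2)[:2],.19]))/.64)
```

```text
knob [0.4464 0.2339 0.154 ] post [0.4729 0.1613 0.125 ] 0.0773147289846362
box [0.5869 0.0573 0.19  ] 0.04402633822987265 15.922695258131254
can [ 0.612 -0.155  0.141] iron [ 0.558 -0.142  0.205] pole [0.51  0.431 0.12 ] cyl [ 0.756 -0.1    0.12 ]
post from knob [0.4731 0.1606]
box exp [0.5896 0.0549] far mid [0.5306 0.2679] lidside -.235 [ 0.6169 -0.0434]
knob in side [487.19711444 313.82431268] box top side [390.12192186 294.77563425]
```

Emit:
apply_moves(steps=[0, 0, 4, 0, 1, 1, 8, 6, 3, 4, 10, 13, 5, 7, 10, 20, 7.5, 10, 10, 27, 10, 13, 10, 34, 12.5, 16, 10, 41, 15, 19, 10, 48], jaw=120, newtons=30)

```text
clock: 0.82
position: [0.3986, -0.3272, 0.3312]
ee_rot: [-0.0, 0.799, 0.601, 0.0]
contact_force: [0.6, 0.3, 0.1]
width: 0.0454
gripper_force: 0.0
```

Emit:
apply_moves(steps=[2.5, 3.5, 0, 6.4, 5, 7, 0, 13, 8, 10.5, 0, 19, 10.5, 14, 0, 26, 13.5, 17.5, 0, 32, 16, 21.5, 0, 32, 19, 25.5, 0, 32, 21.5, 29.5, 0, 32])

```text
clock: 1.48
position: [0.5962, -0.0587, 0.331]
ee_rot: [-0.0, 0.605, 0.796, -0.0]
contact_force: [-0.2, -1.1, 0.3]
width: 0.0453
gripper_force: 0.0
```

Emit:
apply_moves(steps=[0, 0, -3, 0, 0, 0, -7, 0, 0, 0, -10, 0, 0, 0, -13, 0, 0, 0, -16, 0, 0, 0, -17.5, 0, 0, 0, -17.5, 0])

```text
clock: 2.07
position: [0.5921, -0.0598, 0.1517]
ee_rot: [-0.004, 0.605, 0.796, -0.002]
contact_force: [-0.7, -0.2, 0.1]
width: 0.0451
gripper_force: 0.0
```

Run:
```python
from h import *
s=get_state();print(s["position"],s["contact_force"])
im=get_image("side");cv2.imwrite("pics/s1.png",cv2.resize(im[140:290,140:340,::-1],(800,600),interpolation=cv2.INTER_CUBIC))
```

```text
[ 0.59208897 -0.05982308  0.15167039] [-0.7042385  -0.24315235  0.07703103]
```

View pics/s1.png

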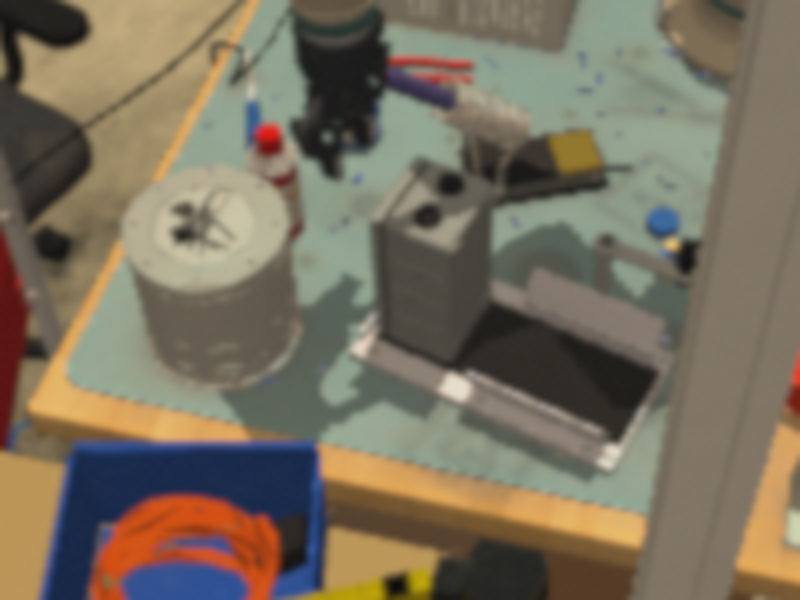

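The gripper stands behind the lid face, clear of the can (268,140) and the iron's end (390,80). The box is still upright. I now line up on the box's middle line and push.

Emit:
apply_moves(steps=[1, 1.2, 0, 0, 1.8, 2.5, 0, 0, 1.8, 3.7, 0, 0, 1.6, 4.7, 0, 0, 1.3, 5.6, 0, 0, 1.15, 6.1, 0, 0, 1.0, 6.6, 0, 0, 1.0, 6.6, 0, 0])

```text
clock: 2.78
position: [0.605, 0.006, 0.1569]
ee_rot: [0.001, 0.605, 0.797, -0.0]
contact_force: [0.3, -1.6, 0.1]
width: 0.0452
gripper_force: 0.8
```

Emit:
apply_moves(steps=[-0.13, 0.5, 0, 0, -0.27, 1.0, 0, 0, -0.4, 1.45, 0, 0, -0.53, 1.9, 0, 0, -0.67, 2.4, 0, 0, -0.8, 2.9, 0, 0, -0.93, 3.4, 0, 0, -0.93, 3.4, 0, 0])

```text
clock: 3.45
position: [0.5952, 0.0412, 0.156]
ee_rot: [-0.001, 0.605, 0.796, 0.0]
contact_force: [-0.5, 0.2, 0.9]
width: 0.0452
gripper_force: 0.0
```

Emit:
apply_moves(steps=[-0.13, 0.5, 0, 0, -0.27, 1.0, 0, 0, -0.4, 1.45, 0, 0, -0.4, 1.45, 0, 0])

```text
clock: 3.78
position: [0.5914, 0.0553, 0.1561]
ee_rot: [-0.001, 0.605, 0.796, 0.0]
contact_force: [0.9, 0.8, 0.5]
width: 0.0449
gripper_force: 0.0
```

Run:
```python
from h import *
im=get_image("side");cv2.imwrite("pics/s2.png",cv2.resize(im[140:290,140:340,::-1],(800,600),interpolation=cv2.INTER_CUBIC))
```

```text
(no output)
```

View pics/s2.png

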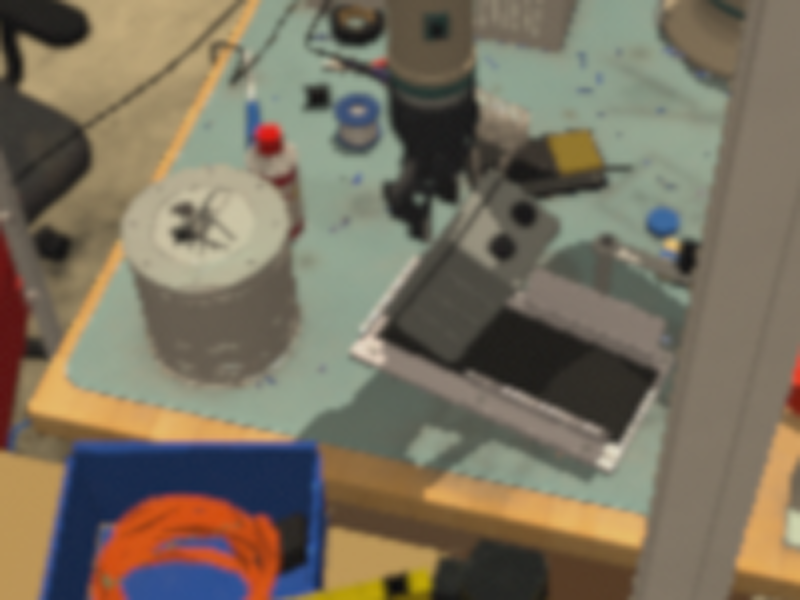

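The box now leans well over (its upper end at (520,225)) and pivots on its back edge on the bed. I push on a little.

Emit:
apply_moves(steps=[-0.13, 0.5, 0, 0, -0.27, 1.0, 0, 0, -0.4, 1.45, 0, 0, -0.53, 1.9, 0, 0, -0.67, 2.4, 0, 0, -0.67, 2.4, 0, 0, -0.67, 2.4, 0, 0, -0.67, 2.4, 0, 0])

```text
clock: 4.5
position: [0.5853, 0.0779, 0.1564]
ee_rot: [0.0, 0.605, 0.796, 0.0]
contact_force: [-0.4, -0.4, -0.4]
width: 0.0453
gripper_force: 0.0
```

Run:
```python
from h import *
im=get_image("side");cv2.imwrite("pics/s3.png",cv2.resize(im[140:290,140:340,::-1],(800,600),interpolation=cv2.INTER_CUBIC))
```

```text
(no output)
```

View pics/s3.png

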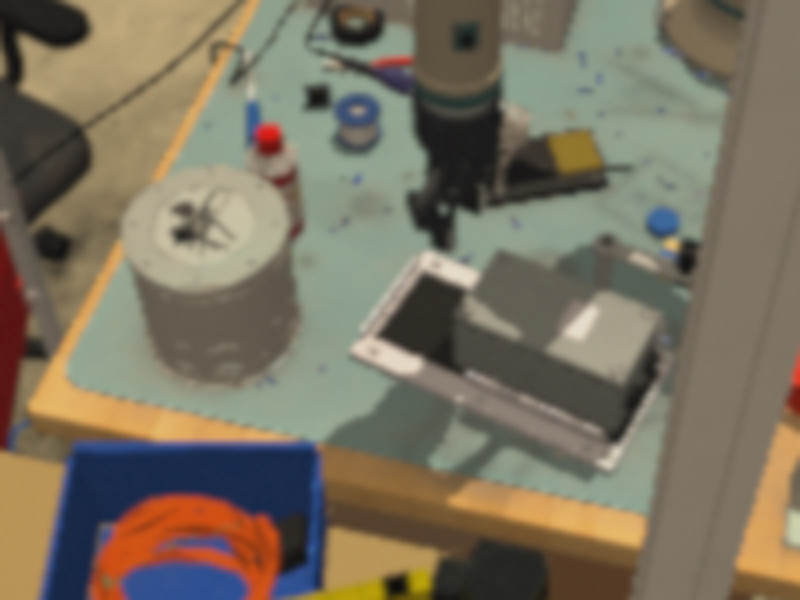

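The box lies on its back in the cradle between the cheeks, lid up with its plate at (582,322). Next is the keeper knob.

Emit:
apply_moves(steps=[0, 0, 4, 0, 0, 0, 8, 0, -2, 2, 10, 0, -4.5, 5, 10, 0, -7, 8, 10, 0, -9.5, 11, 10, 0, -12, 13.5, 10, 0, -13.9, 15.6, 10, 0], jaw=80)

```text
clock: 5.22
position: [0.4441, 0.2352, 0.2566]
ee_rot: [-0.0, 0.605, 0.796, 0.0]
contact_force: [-0.5, 0.5, 0.7]
width: 0.0589
gripper_force: 0.0
```

Emit:
apply_moves(steps=[0, 0, 0, 0, 0, 0, 0, 0, 0, 0, 0, 0])

```text
clock: 5.47
position: [0.4469, 0.2336, 0.2565]
ee_rot: [0.001, 0.605, 0.796, 0.0]
contact_force: [-0.2, -0.5, -0.1]
width: 0.0585
gripper_force: 0.0
```

Run:
```python
from h import *
s=get_state();print(s["position"],s["ee_rot"],s["width"])
im=get_image("top");cv2.imwrite("pics/t4.png",cv2.resize(im[150:270,180:340,::-1],(800,600),interpolation=cv2.INTER_CUBIC))
```

```text
[0.44688186 0.23361413 0.25653426] [6.42210625e-04 6.04912147e-01 7.96291931e-01 2.07443392e-04] 0.05852707796990862
```

View pics/t4.png

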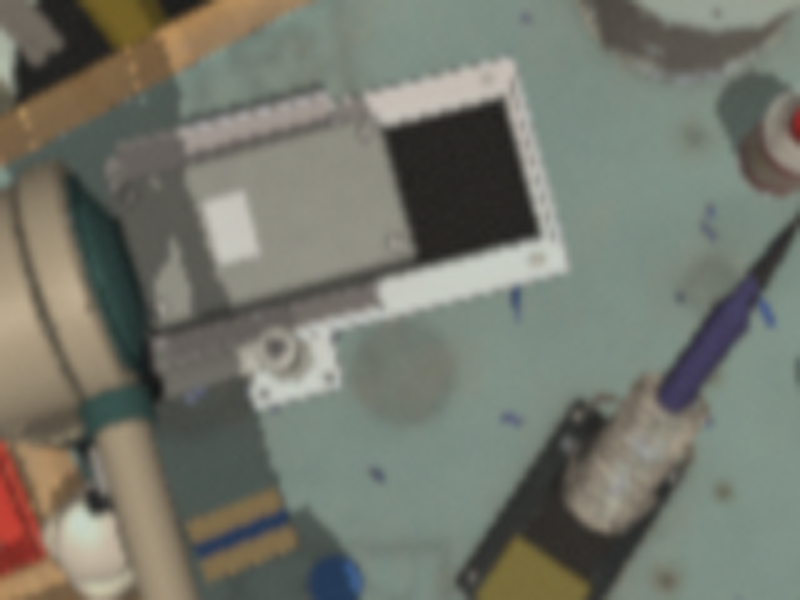

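The box lies straight between the cheeks, lid face up, heel-side end at about (398,190). The gripper is above the knob, so I descend and grip.

Emit:
apply_moves(steps=[0, 0, -3, 0, 0, 0, -6, 0, 0, 0, -8.5, 0, 0, 0, -10.5, 0, 0, 0, -11.7, 0, 0, 0, -12.5, 0, 0, 0, -12.5, 0])

```text
clock: 6.1
position: [0.4461, 0.2327, 0.1295]
ee_rot: [-0.001, 0.606, 0.796, -0.002]
contact_force: [0.2, 0.7, -0.2]
width: 0.0585
gripper_force: 0.0
```

Emit:
apply_moves(steps=[0, 0, 0, 0, 0, 0, 0, 0, 0, 0, 0, 0, 0, 0, 0, 0, 0, 0, 0, 0, 0, 0, 0, 0], jaw=255, newtons=20)

```text
clock: 6.6
position: [0.4474, 0.2342, 0.1325]
ee_rot: [0.001, 0.605, 0.796, 0.001]
contact_force: [1.0, -1.5, 4.5]
width: 0.0199
gripper_force: 20.9
```

Emit:
apply_moves(steps=[0.78, 0.24, 0, -6, 1.58, 0.4, 0, -12, 2.4, 0.47, 0, -18, 3.21, 0.46, 0, -24, 4.02, 0.36, 0, -30, 4.82, 0.18, 0, -36, 5.59, -0.09, 0, -42, 6.33, -0.43, 0, -48])

```text
clock: 7.27
position: [0.5092, 0.2293, 0.1324]
ee_rot: [0.0, 0.878, 0.479, -0.0]
contact_force: [-3.5, -2.1, 8.3]
width: 0.0205
gripper_force: 21.2
```

Emit:
apply_moves(steps=[0.7, -0.42, 0, -6, 1.35, -0.91, 0, -12, 1.95, -1.47, 0, -18, 2.49, -2.08, 0, -24, 2.96, -2.75, 0, -30, 3.35, -3.46, 0, -36, 3.68, -4.21, 0, -42, 3.68, -4.21, 0, -42])

```text
clock: 7.93
position: [0.5447, 0.1867, 0.1323]
ee_rot: [-0.0, 0.991, 0.133, -0.002]
contact_force: [-4.5, 0.0, 7.5]
width: 0.0198
gripper_force: 21.4
```

Emit:
apply_moves(steps=[0.1, -0.3, 0, -2, 0.19, -0.58, 0, -4.5, 0.19, -0.58, 0, -4.5, 0.19, -0.58, 0, -4.5])

```text
clock: 8.27
position: [0.5456, 0.1834, 0.1323]
ee_rot: [-0.002, 0.995, 0.096, -0.002]
contact_force: [-6.2, 3.7, 8.3]
width: 0.0199
gripper_force: 21.4
```

Emit:
apply_moves(steps=[0.03, -0.12, 0, 0, 0.05, -0.22, 0, 0, 0.05, -0.22, 0, 0, 0.05, -0.22, 0, 0])

```text
clock: 8.6
position: [0.5456, 0.1833, 0.1323]
ee_rot: [-0.004, 0.995, 0.096, -0.002]
contact_force: [-7.0, 9.1, 8.4]
width: 0.0197
gripper_force: 21.6
```

The knob no longer moves and the push force is rising, so it's at the stop. I release and rise.

Emit:
apply_moves(steps=[0, 0, 0, 0, 0, 0, 0, 0, 0, 0, 0, 0, 0, 0, 0, 0, 0, 0, 0, 0], jaw=90)

```text
clock: 9.02
position: [0.5489, 0.1793, 0.1311]
ee_rot: [0.0, 0.995, 0.096, -0.0]
contact_force: [-0.5, 0.1, -0.7]
width: 0.055
gripper_force: 0.0
```

Emit:
apply_moves(steps=[0, 0, 2, 0, 0, 0, 5, 0, 0, 0, 8.5, 0, 0, 0, 12, 0, -1, -4, 15, 0, -2, -8, 17, 0, -4, -12, 17, 0, -5, -16, 17, 0])

```text
clock: 9.68
position: [0.5028, 0.0321, 0.3029]
ee_rot: [0.0, 0.995, 0.097, 0.002]
contact_force: [0.5, -0.2, -0.3]
width: 0.0551
gripper_force: 0.0
```

Emit:
apply_moves(steps=[-3, -4, 0, 0, -6, -8, 0, 0, -8, -12, 0, 0, -8, -12, 0, 0, -8, -12, 0, 0])

```text
clock: 10.1
position: [0.4207, -0.09, 0.3011]
ee_rot: [0.001, 0.996, 0.094, -0.001]
contact_force: [-0.3, -0.4, -0.3]
width: 0.055
gripper_force: 0.0
```

Run:
```python
from h import *
im=get_image("top")
th=np.radians(105.5);X=np.array([np.cos(th),np.sin(th)]);Y=np.array([-X[1],X[0]])
for s,c,m in blobs("top",im,205,160,262,225,60):
    p=onz("top",*c,.154)[:2];d=p-[.4731,.1606];print(s,c.round(1),p.round(4),np.linalg.norm(d).round(4),"keeper",.08+th-np.arctan2(d[1],d[0]))
cv2.imwrite("pics/t5.png",cv2.resize(im[140:260,190:350,::-1],(800,600),interpolation=cv2.INTER_CUBIC))
```

```text
[258 175   4  17  42] [260.  181.3] [0.5819 0.0892] 0.1302 keeper 2.5018195159511114
[226 191   5   5  22] [227.9 192.9] [0.5462 0.1819] 0.0761 keeper 1.6383052290350224
```

View pics/t5.png

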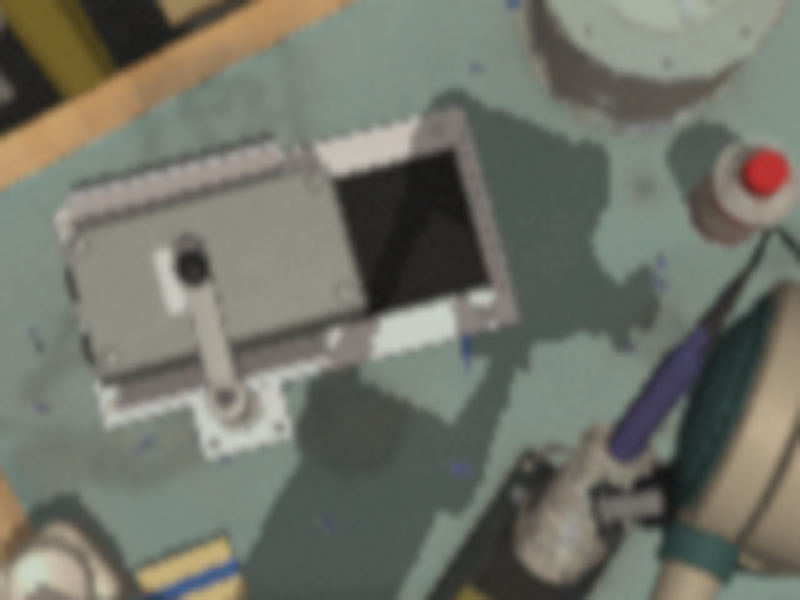

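The keeper lies straight across the lid, knob at (190,265), at about 1.64 rad, which matches the closed stop. The box is flat and lid up, and the can stands where it was. Nothing touches the robot, so I hand in.

```bash
python3 -c "
from rig import *
print(get_state()['contact_force']);print(sign_off())"
```

```text
[-0.03242767  0.05995878  0.70958392]
the job is handed in; nothing more can be done
None
```

The job is handed in at about 10 s of the 54 s: the box lies on its back between the cheeks with the lid up, the keeper is across it at its closed stop (measured about 1.64 of 1.65 rad), and the screwdriver, reel and can were not touched.

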